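Stand the tipped sample bottle back in the waiting lane

TASK

At the intake desk the square sample bottles wait upright in the low-railed lane. One has tipped out and lies on the desk beside the lane: stand it upright, cap up, on the empty place in the lane (where the paper slip lies), and let it go. Do not knock over or shove aside the two that stand there.

Things in the scene. Friction and masses are not known exactly. Their poses are not given: they have to be found in the camera images.
- tipped_center (a point): square white bottle lying on the desk left (+y) of the lane (not the thinner clear one, 26 mm). Body 50 x 50 x 100 mm, then neck and round cap 36 mm wide: 128 mm overall; about 0.2 kg. The point is its centre, 64 mm from the base and on its middle line, 25 mm above the desk as it lies. x runs from base to cap: now level, away from the lane; to end pointing up. y is level across it now.
- empty_place (a point): middle of the empty place, marked by a white paper slip 60 x 60 mm, on the lane floor 4 mm above the desk. x runs along the lane away from the robot, y across it, z up. Lane 90 mm wide between rails 12 mm high. Along the lane the place has a standing bottle, or at the near end a fixed black post (50 mm wide, 114 mm tall), on each side, with 57 to 86 mm from the middle to each.
- stander_a_center (a point): standing bottle A: a sample bottle like the tipped one, 128 mm tall, 50 mm square, about 0.2 kg, standing loose in the lane about 90 mm centre to centre from the next place. This point is its centre, half-way up (64 mm above its underside); z points up
- stander_b_center (a point): standing bottle B: a sample bottle like the tipped one, 128 mm tall, 50 mm square, about 0.2 kg, standing loose in the lane about 90 mm centre to centre from the next place. This point is its centre, half-way up (64 mm above its underside); z points up. B is always the one at the far end of the lane.
Mind the look-alikes: they are no part of the job. Leave any brown look-alike of the part that bears tipped_center alone.

How it is judged:
By the outcome, as a careful person would: the job done as asked, in the order asked, and still so for the second after the job is handed in, with the robot touching nothing.
It also fails if it takes over 42 s, if anything falls off the work surface, if the arm or the gripper's body presses on something with over 40 N, if the wrist force passes 120 N, or if a joint passes its speed limit or range.

ROBOT

A 6-joint arm with a two-finger parallel gripper is mounted at the origin on the work surface. World frame = base frame: x ahead of the robot, y to its left, z up, the work surface at z = 0. Lengths are in mm, angles in rad, forces in N, time in s.
With the tool pointing down it reaches from about 400 to 925 mm from the base axis. Payload 12.5 kg.
Tool frame: the origin (TCP) lies at the very end of the fingers, on their centre line; the grasp point (between the pads) lies 19 mm behind it; z points along the fingers, y is the direction in which the jaws open and shut (so a half turn about z gives the same grasp; the last joint's range is limited). The gripper opens to 95 mm and grips with 3 to 60 N. Pads are 20 mm wide; open, the fingers measure 119 mm over their backs; the gripper's body (75 mm by 180 mm) begins 59 mm behind the grasp point.
Start: joints at [-1.235, 0.491, 1.559, -0, 1.092, -0.106], TCP at [267.254, -564.998, 214.661] pointing down, gripper open.
Joint ranges: [-3.1, 3.1], [-0.84, 2.19], [0.05, 2.79], [-1.13, 4.28], [0.06, 2.93], [-2.69, 2.69]. Speed limits (rad/s): [2.22, 2.22, 2.79, 3.14, 3.14, 3.14].

INTERFACE

Orientations are given as [roll, pitch, yaw] about the fixed x, y, z axes, in that order (R = Rz(yaw) Ry(pitch) Rx(roll)).
In Python, from cell import env, read_camera, get_calibration gives the robot as it stands.
- The arm moves only by the tool arm_command, never from a script. Its argument "targets" is a list of rows, each a list of 3 entries, a list of its own where there are three numbers: the turn, a rotation vector about the tool's x, y, z in rad, then the shift along the tool's x, y, z in m, then the closure in counts, from 0 (fully open) to 255 (shut). In form: [[[rx, ry, rz], [tx, ty, tz], fingers], ...]. A call has 1 to 8 rows; each row is the pose to reach, as a shift and turn from the pose commanded when the call began, along the tool's axes at that moment; what a row does not reach only later rows make up. A row lasts 1/10 s, in which the tool goes at most 50 mm and 8.59 degrees, less where a joint would pass 70% of its speed; a pose out of reach is approached as far as the arm can. A call with a gripper value outside its range is refused whole. The fingers move at their own pace and stop on an object; the grip force is fixed at half the most. Time passes only in rows, so rows that repeat a pose let the fingers close. It gives the time, the measured TCP pose, the force and the opening at its end, in the units of the state.
- env.state(): the state, without advancing time (a new reading comes with each control period).
- read_camera(name): name is "scene" or "top" or "wrist"; returns (picture, depth): 384x512x3 uint8, blue, green, red; 384x512 float32, mm along the optical axis (not along the pixel's ray), 0 where there is no reading.
- get_calibration(name): a dict with "vfov" (degrees; the focal length in pixels is half the picture's height over the tangent of half this angle, whatever the lens; pixels are square), "cx", "cy" (the principal point, pixels), "k1" (the pictures are not rectified: a ray, as slopes to the right and down, at radius r is drawn at 1 + k1 r^2 times it, then the intrinsics apply), "world_from_camera" (4x4, takes a point from camera to world coordinates). Camera axes: x right, y down, z forward; pixel columns grow to the right and rows downward; lengths in mm; the calibration is good to about 2 mm. A picture is of the moment at which its call begins: read the wrist's pose just before it. get_calibration takes no time and is no camera call; for the wrist camera it gives the pose at the moment of the call.
- env.job_done(): hands the job in, once; it reports no verdict.
The state is a dict: "t": time; "joints": joint angles; "qvel": joint speeds; "tau": joint torques, N m; "eef_pos": TCP position; "tcp_rot": TCP orientation; "ft_force": force on the tool from outside, world axes, zero at the start; "moment": the same for the moment, N m; "opening": opening from 0.0 (shut) to 1.0 (fully open).
Only numpy, scipy, OpenCV 4.12 (cv2) and the standard library are available. Lean on these libraries where they do the work, as an engineer would, in place of code of your own. Each camera call takes 0.05 s, during which the arm holds its last target.

## Working session

There is one attempt and no reset: what is moved stays moved. The work goes in short steps, Python scripts to look and compute and a tool call to move; the robot and the scene stay as the last step left them, time stands still between calls to the robot, and variables do not carry over. Pictures are saved under pics/ and viewed, and the job is handed in when it is done.

Besides the shell and the picture viewer there is one more tool, called as name(argument=value, ...) on one line, values as JSON. arm_command: Moves the arm, as the interface text tells. Its arguments: {"type":"object","properties":{"targets":{"type":"array"}},"required":["targets"]}

```bash
ls; mkdir -p pics; cat > h.py <<'E'
import numpy as np, cv2
from cell import env, read_camera, get_calibration
def grab(n):
    cal=get_calibration(n); im,d=read_camera(n); np.savez(f'/tmp/{n}.npz',im=im,d=d,T=np.array(cal['world_from_camera']),p=[cal['vfov'],cal['cx'],cal['cy'],cal['k1']])
    return im,d,cal
def load(n):
    z=np.load(f'/tmp/{n}.npz'); return z['im'],z['d'],dict(world_from_camera=z['T'],vfov=z['p'][0],cx=z['p'][1],cy=z['p'][2],k1=z['p'][3])
def slopes(uv,cal):
    f=192/np.tan(np.radians(cal['vfov'])/2)
    K=np.array([[f,0,cal['cx']],[0,f,cal['cy']],[0,0,1.]])
    return cv2.undistortPoints(np.array(uv,float).reshape(-1,1,2),K,np.array([cal['k1'],0,0,0.])).reshape(-1,2)
def plane(uv,cal,z):
    s=slopes(uv,cal);T=np.array(cal['world_from_camera'])
    d=np.c_[s,np.ones(len(s))]@T[:3,:3].T; o=T[:3,3]
    return o+d*((z-o[2])/d[:,2])[:,None]
def dep(uv,D,cal):
    s=slopes(uv,cal);T=np.array(cal['world_from_camera']);u=np.array(uv,int).reshape(-1,2)
    z=D[u[:,1],u[:,0]]
    return (np.c_[s,np.ones(len(s))]*z[:,None])@T[:3,:3].T+T[:3,3]
E
python3 - <<'E'
from h import *
for n in('scene','top'):
    im,d,c=grab(n); cv2.imwrite(f'pics/{n}0.png',im); print(n,np.round(c['world_from_camera'],3).tolist(),c['vfov'],c['k1'],(d>0).mean())
print(env.state())
E
```

```text
pics
scene [[-0.565, 0.44, -0.698, 1068.902], [0.825, 0.3, -0.478, 406.356], [-0.001, -0.846, -0.532, 436.889], [0.0, 0.0, 0.0, 1.0]] 49.13674901317878 0.021505458390244828 0.99609375
top [[0.029, -0.983, 0.184, 424.29], [-0.999, -0.033, -0.018, 76.287], [0.024, -0.183, -0.983, 960.229], [0.0, 0.0, 0.0, 1.0]] 46.09658345968938 -0.16098697131660406 0.99578857421875
{'t': 0.1, 'joints': array([-1.23459390e+00,  4.91518282e-01,  1.55935529e+00, -1.19394002e-05,
        1.09170998e+00, -1.05616584e-01]), 'qvel': array([-0.00031119, -0.00288027, -0.00156108,  0.00128305,  0.00056797,
       -0.00124475]), 'tau': array([ 3.18553924e-03, -6.13623333e+01, -2.58604252e+01,  6.94188173e-02,
        4.70467249e-02, -8.26628639e-05]), 'eef_pos': array([ 267.18221076, -564.78980489,  214.11982161]), 'tcp_rot': array([-3.14060616e+00, -9.39297008e-05,  4.41824478e-01]), 'ft_force': array([-0.04839789, -0.28188987, -0.10708466]), 'moment': array([-0.0108655 , -0.00859485, -0.07083558]), 'opening': 1.0029729873040125}
```

View pics/scene0.png

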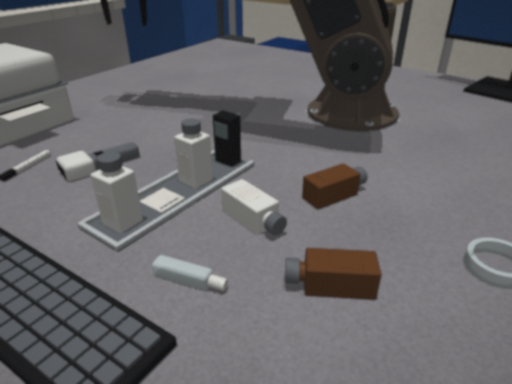

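View pics/top0.png

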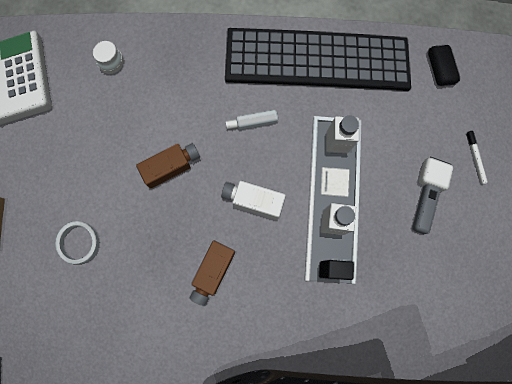

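Scene picture: the candidates are the white square bottle at about (252,205), the thin clear one at (190,273), and the two brown look-alikes at (332,185) and (340,272). In the top view these are at (258,200), (252,120), (213,270) and (165,165). The white one at top (258,200), with a grey cap at (229,191), fits: it is white, 50 mm square and beside the lane. The slip is at top (335,182), A's cap at (345,215), B's cap at (349,126).

```bash
python3 - <<'E'
from h import *
im,d,c=load('top')
cv2.imwrite('pics/crop1.png',cv2.resize(im[100:290,200:390],None,fx=3.1,fy=3.1,interpolation=cv2.INTER_CUBIC))
H=cv2.cvtColor(im,cv2.COLOR_BGR2HSV)
# white body of tipped
m=((im.min(2)>150)&(H[...,1]<50)).astype(np.uint8)
n,l,st,ce=cv2.connectedComponentsWithStats(m)
for i in range(1,n):
    if st[i,4]>100: print(i,st[i],ce[i].round(1), dep([ce[i]],d,c).round(1))
def pts(mask):
    v,u=np.nonzero(mask); return dep(np.c_[u,v],d,c)
# tipped bottle by depth
v,u=np.mgrid[170:225,215:292]; uv=np.c_[u.ravel(),v.ravel()]
P=dep(uv,d,c); print('desk z',np.median(P[P[:,2]<10,2]))
top=P[(P[:,2]>42)]; print('topface z',np.median(top[:,2]),len(top)); print(cv2.minAreaRect(top[:,:2].astype(np.float32)))
allp=P[(P[:,2]>12)]; r=cv2.minAreaRect(allp[:,:2].astype(np.float32)); print('all',r)
cap=P[(P[:,2]>12)&(im[uv[:,1],uv[:,0]].max(1)<120)]; print('cap',cap.mean(0))
for nm,(cu,cv_) in dict(A=(345,215),B=(349,126)).items():
    v,u=np.mgrid[cv_-18:cv_+18,cu-18:cu+18]; Q=dep(np.c_[u.ravel(),v.ravel()],d,c)
    k=Q[(Q[:,2]>122)]; print(nm,'cap',cv2.minEnclosingCircle(k[:,:2].astype(np.float32)),np.median(k[:,2]))
    k=Q[(Q[:,2]>85)&(Q[:,2]<112)]; print('shoulder',cv2.minAreaRect(k[:,:2].astype(np.float32)),np.median(k[:,2]))
E
```

```text
1 [   0   31   46   87 1900] [21.4 83.4] [[818.  598.   40.4]]
2 [ 93  41  23  21 383] [104.   50.9] [[889.1 404.3  57. ]]
8 [237 110  41  16 378] [256.8 117.4] [[751.7  59.9  29.5]]
9 [305 116  29 165 729] [312.5 193.5] [[591.7 -64.8   9.9]]
10 [ 329  116   32  168 1081] [349.3 192.2] [[ 598.2 -146.6    4.2]]
12 [472 144  16  40 192] [479.5 163.2] [[ 672.8 -450.5   16.2]]
13 [423 158  30  31 648] [437.7 172.9] [[ 640.9 -336.6   38.2]]
14 [321 167  28  30 726] [335.  181.5] [[ 620.9 -115.3    3.4]]
15 [ 231  181   55   36 1187] [258.1 198. ] [[570.9  53.   54.3]]
16 [ 56 221  40  43 432] [ 75.5 242.1] [[469.7 442.4   1.1]]
desk z 1.164975774781226
topface z 50.980326920154425 1285
((515.755126953125, 80.87042236328125), (127.76630401611328, 174.03697204589844), 74.70918273925781)
all ((515.7901000976562, 80.99846649169922), (128.03179931640625, 174.03697204589844), 74.70918273925781)
cap [572.78505382  94.518981    42.30093141]
A cap ((481.0037841796875, -24.78615951538086), 115.89786529541016) 132.90533217550643
shoulder ((532.1449584960938, -108.60861206054688), (51.8270378112793, 51.46110534667969), 84.31849670410156) 104.36478593239406
B cap ((575.0394897460938, -27.369232177734375), 182.94837951660156) 132.6740569425316
shoulder ((709.8950805664062, -119.8045883178711), (52.37903594970703, 51.698246002197266), 88.35228729248047) 103.80023739655002
```

View pics/crop1.png

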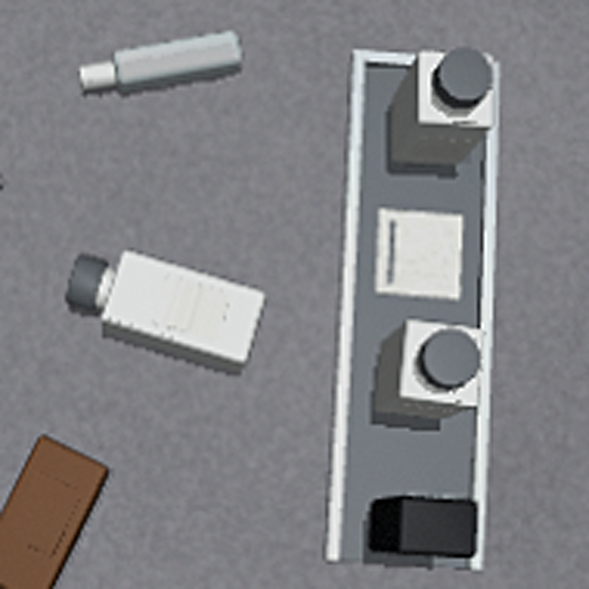

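The crop confirms it: a white square body with a grey cap at its left end, lying beside the lane, with the slip free between A and B. Next I'll repeat the measurement without the depth outliers.

```bash
python3 - <<'E'
from h import *
im,d,c=load('top')
def clean(P,lo,hi,x0,x1,y0,y1): return P[(P[:,2]>lo)&(P[:,2]<hi)&(P[:,0]>x0)&(P[:,0]<x1)&(P[:,1]>y0)&(P[:,1]<y1)]
v,u=np.mgrid[160:235,205:298]; P=dep(np.c_[u.ravel(),v.ravel()],d,c)
for lo,hi in((46,56),(15,60)):
    t=clean(P,lo,hi,480,660,-40,150); r=cv2.minAreaRect(t[:,:2].astype(np.float32)); print(lo,len(t),r, t[:,:2].min(0),t[:,:2].max(0)); print(cv2.boxPoints(r).round(1).tolist())
# white body contour on plane z=50
m=(im.min(2)>150).astype(np.uint8); n,l,st,ce=cv2.connectedComponentsWithStats(m)
k=l[198,258]; cs,_=cv2.findContours((l==k).astype(np.uint8),0,1); W=plane(cs[0].reshape(-1,2),c,50); r=cv2.minAreaRect(W[:,:2].astype(np.float32));print('white@50',r,cv2.boxPoints(r).round(1).tolist())
k=l[181,335]; cs,_=cv2.findContours((l==k).astype(np.uint8),0,1); W=plane(cs[0].reshape(-1,2),c,4); r=cv2.minAreaRect(W[:,:2].astype(np.float32));print('slip@4',r)
for nm,(cu,cv_) in dict(A=(345,215),B=(349,126)).items():
    v,u=np.mgrid[cv_-20:cv_+20,cu-20:cu+20]; Q=dep(np.c_[u.ravel(),v.ravel()],d,c)
    k=Q[(Q[:,2]>128)&(Q[:,2]<137)]; print(nm,'cap',cv2.minEnclosingCircle(k[:,:2].astype(np.float32)))
# rails: z 8..16
v,u=np.mgrid[110:285,300:365]; Q=dep(np.c_[u.ravel(),v.ravel()],d,c)
for y0,y1 in((-90,-40),(-190,-140)):
    k=Q[(Q[:,2]>9)&(Q[:,2]<16)&(Q[:,1]>y0)&(Q[:,1]<y1)]; print('rail',len(k),np.polyfit(k[:,0],k[:,1],1), np.polyval(np.polyfit(k[:,0],k[:,1],1),620))
E
```

```text
46 1180 ((574.983154296875, 63.06007385253906), (124.6456527709961, 50.380455017089844), 74.70918273925781) [535.97758572  -2.28235565] [608.45898357 123.44134431]
[[534.2000122070312, 9.600000381469727], [582.7999877929688, -3.700000047683716], [615.7000122070312, 116.5], [567.0999755859375, 129.8000030517578]]
15 1489 ((575.4114990234375, 64.72178649902344), (128.02537536621094, 50.46304702758789), 74.79713439941406) [535.48399797  -2.28235565] [609.07976193 129.82420043]
[[534.2999877929688, 9.600000381469727], [583.0, -3.700000047683716], [616.5, 119.9000015258789], [567.7999877929688, 133.10000610351562]]
white@50 ((572.2976684570312, 54.88352966308594), (106.3349609375, 49.158164978027344), 74.58733367919922) [[534.5, 10.199999809265137], [581.9000244140625, -2.9000000953674316], [610.0999755859375, 99.5999984741211], [562.7000122070312, 112.69999694824219]]
slip@4 ((620.945556640625, -114.44916534423828), (60.19816970825195, 61.513248443603516), 88.23860168457031)
A cap ((531.9801025390625, -108.55230712890625), 18.233613967895508)
B cap ((711.19921875, -119.58223724365234), 18.54250717163086)
rail 678 [ -0.04511337 -37.6970247 ] -65.6673128849811
rail 528 [-4.59865845e-02 -1.33802315e+02] -162.3139977647608
```

```bash
cat >> h.py <<'E'
from scipy.spatial.transform import Rotation as Ro
def tool_R(jaw_deg,tilt_deg):
    # tool y level at heading jaw_deg; tilt 0 = straight down, 90 = level pointing along heading jaw+90; 
    a=np.radians(jaw_deg);n=np.array([np.cos(a),np.sin(a),0]);u=np.array([-n[1],n[0],0]);t=np.radians(tilt_deg)
    z=-np.array([0,0,1])*np.cos(t)+u*np.sin(t)
    return Ro.from_matrix(np.c_[np.cross(n,z),n,z])
def cur():
    s=env.state(); return s,np.array(s['eef_pos']),Ro.from_euler('xyz',s['tcp_rot'])
def go(gp,jaw,tilt,back=19):
    s,p,R=cur(); Rt=tool_R(jaw,tilt); tcp=np.array(gp)+back*Rt.as_matrix()[:,2]
    rv=(R.inv()*Rt).as_rotvec(); sh=R.inv().apply(tcp-p)/1000
    print('t',s['t'],'tcp',p.round(1),'q',s['joints'].round(3)); print('turn',rv.round(4).tolist(),'shift',sh.round(4).tolist(),'deg',np.degrees(np.linalg.norm(rv)).round(1),'mm',(1000*np.linalg.norm(sh)).round(0))
E
python3 - <<'E'
from h import *
go([621,-114,260],-2.6,75)
E
```

```text
t 0.1 tcp [ 267.2 -564.8  214.1] q [-1.235  0.492  1.559 -0.     1.092 -0.106]
turn [0.7041, 1.1705, -0.919] shift [0.5212, -0.2725, -0.0406] deg 94.3 mm 590.0
```

arm_command(targets=[[[0.704,1.17,-0.919],[0.521,-0.2725,-0.04],0],[[0.704,1.17,-0.919],[0.521,-0.2725,-0.04],0],[[0.704,1.17,-0.919],[0.521,-0.2725,-0.04],0],[[0.704,1.17,-0.919],[0.521,-0.2725,-0.04],0],[[0.704,1.17,-0.919],[0.521,-0.2725,-0.04],0],[[0.704,1.17,-0.919],[0.521,-0.2725,-0.04],0],[[0.704,1.17,-0.919],[0.521,-0.2725,-0.04],0],[[0.704,1.17,-0.919],[0.521,-0.2725,-0.04],0]])

```text
t: 0.9
eef_pos: [508.7, -245.4, 242.1]
tcp_rot: [-2.889, -0.957, 1.043]
ft_force: [0.4, -0.6, 0.9]
opening: 0.999
```

```bash
python3 - <<'E'
from h import *
go([621,-114,260],-2.6,75)
E
```

```text
t 0.9 tcp [ 508.7 -245.4  242.1] q [-0.893  0.628  1.576  0.711  1.658 -0.711]
turn [0.1895, 0.314, -0.2456] shift [0.1179, 0.0579, 0.1347] deg 25.3 mm 188.0
```

Smooth so far: j4 is rising to +0.71 and is well within range.

arm_command(targets=[[[0.19,0.314,-0.246],[0.118,0.058,0.135],0],[[0.19,0.314,-0.246],[0.118,0.058,0.135],0],[[0.19,0.314,-0.246],[0.118,0.058,0.135],0],[[0.19,0.314,-0.246],[0.118,0.058,0.135],0],[[0.19,0.314,-0.246],[0.118,0.058,0.135],0]])

```text
t: 1.4
eef_pos: [623.0, -92.7, 252.7]
tcp_rot: [-3.126, -1.306, 1.514]
ft_force: [-0.8, -0.2, -0.0]
opening: 1.001
```

```bash
python3 - <<'E'
from h import *
go([621,-114,85],-2.6,75)
print(env.state()['tcp_rot'])
im,d,c=grab('scene'); cv2.imwrite('pics/scene1.png',im)
E
```

```text
t 1.4 tcp [623.  -92.7 252.7] q [-0.619  0.777  1.472  0.987  1.82  -0.828]
turn [-0.004, 0.003, -0.003] shift [-0.1674, -0.0004, 0.0423] deg 0.3 mm 173.0
[-3.12649413 -1.30595285  1.51396909]
```

View pics/scene1.png

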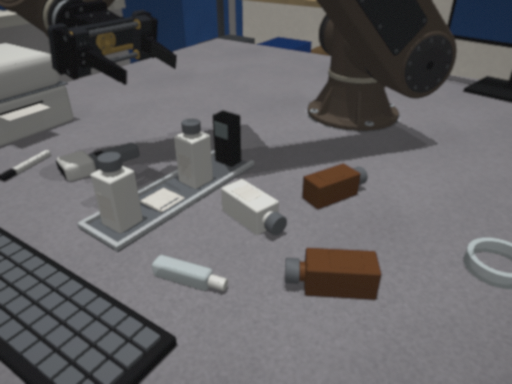

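The final orientation is reachable with margin, and the jaws lie along the lane as planned. Now I'll go to the pre-grasp above the tipped bottle.

```bash
python3 - <<'E'
from h import *
th=np.radians(74.8);u=np.array([np.cos(th),np.sin(th),0]);g=np.array([575.4,64.7,32])+2*u
z=tool_R(-15.2,-15).as_matrix()[:,2]; print(g,z)
go(g-180*z,-15.2,-15)
E
```

```text
[575.92437836  66.63003299  32.        ] [-0.06785955 -0.24976465 -0.96592583]
t 1.45 tcp [622.  -94.7 253. ] q [-0.622  0.776  1.472  0.985  1.821 -0.829]
turn [-0.1261, -1.5596, 0.2112] shift [-0.0109, -0.0437, 0.21] deg 90.5 mm 215.0
```

arm_command(targets=[[[-0.126,-1.56,0.211],[-0.011,-0.044,0.21],0],[[-0.126,-1.56,0.211],[-0.011,-0.044,0.21],0],[[-0.126,-1.56,0.211],[-0.011,-0.044,0.21],0],[[-0.126,-1.56,0.211],[-0.011,-0.044,0.21],0],[[-0.126,-1.56,0.211],[-0.011,-0.044,0.21],0],[[-0.126,-1.56,0.211],[-0.011,-0.044,0.21],0],[[-0.126,-1.56,0.211],[-0.011,-0.044,0.21],0],[[-0.126,-1.56,0.211],[-0.011,-0.044,0.21],0]])

```text
t: 2.25
eef_pos: [587.2, 103.3, 189.5]
tcp_rot: [-3.113, -0.107, 1.345]
ft_force: [-0.1, -0.7, -0.2]
opening: 0.996
```

```bash
cat > pg.py <<'E'
from h import *
import sys
th=np.radians(74.8);u=np.array([np.cos(th),np.sin(th),0]);g=np.array([575.4,64.7,32])+2*u
z=tool_R(-15.2,-15).as_matrix()[:,2]
go(g-float(sys.argv[1])*z,-15.2,-15)
E
python3 pg.py 180
```

```text
t 2.25 tcp [587.2 103.3 189.5] q [0.013 0.473 1.672 0.132 1.003 0.166]
turn [-0.0252, -0.3683, 0.0444] shift [0.0031, -0.0011, 0.0023] deg 21.3 mm 4.0
```

arm_command(targets=[[[-0.025,-0.368,0.044],[0.003,-0.001,0.002],0],[[-0.025,-0.368,0.044],[0.003,-0.001,0.002],0],[[-0.025,-0.368,0.044],[0.003,-0.001,0.002],0],[[-0.025,-0.368,0.044],[0.003,-0.001,0.002],0],[[-0.025,-0.368,0.044],[0.003,-0.001,0.002],0]])

```text
t: 2.75
eef_pos: [586.4, 107.5, 186.3]
tcp_rot: [-3.136, 0.254, 1.31]
ft_force: [-1.0, -0.7, -0.5]
opening: 1.002
```

```bash
python3 - <<'E'
from h import *
im,d,c=grab('wrist'); cv2.imwrite('pics/w1.png',im)
v,u=np.mgrid[0:384:2,0:512:2]; P=dep(np.c_[u.ravel(),v.ravel()],d,c)
t=P[(P[:,2]>15)&(P[:,2]<56)&(P[:,0]>500)&(P[:,0]<650)&(P[:,1]>-30)&(P[:,1]<150)]
print(len(t),cv2.minAreaRect(t[:,:2].astype(np.float32)))
E
python3 pg.py 180; python3 pg.py 0
```

```text
1214 ((575.9105224609375, 67.03817749023438), (127.21122741699219, 49.92096710205078), 74.6473388671875)
t 2.8 tcp [586.4 107.1 186.5] q [ 0.173  0.534  1.588 -0.25   1.145  0.554]
turn [-0.0045, -0.0079, 0.0031] shift [-0.0004, 0.0005, -0.001] deg 0.5 mm 1.0
t 2.8 tcp [586.4 107.1 186.5] q [ 0.173  0.534  1.588 -0.25   1.145  0.554]
turn [-0.0045, -0.0079, 0.0031] shift [-0.0018, 0.0013, 0.179] deg 0.5 mm 179.0
```

View pics/w1.png

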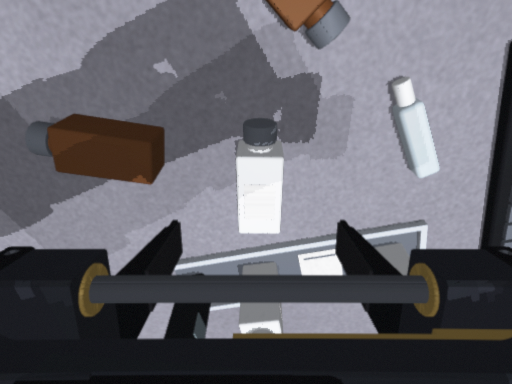

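The wrist view has the bottle centred between the fingers at (260,185), cap away. It measures (575.9, 67.0) at 74.6°, which agrees with the top view within 2.3 mm. Descending.

arm_command(targets=[[[-0.004,-0.008,0.003],[0,0.001,0.05],0],[[-0.004,-0.008,0.003],[0,0.001,0.1],0],[[-0.004,-0.008,0.003],[0,0.001,0.13],0],[[-0.004,-0.008,0.003],[0,0.001,0.155],0],[[-0.004,-0.008,0.003],[0,0.001,0.17],0],[[-0.004,-0.008,0.003],[0,0.001,0.179],0],[[-0.004,-0.008,0.003],[0,0.001,0.179],0]])

```text
t: 3.5
eef_pos: [574.6, 63.2, 12.7]
tcp_rot: [-3.14, 0.264, 1.305]
ft_force: [-0.1, -0.1, -0.5]
opening: 1.002
```

```bash
python3 pg.py 0
```

```text
t 3.5 tcp [574.6  63.2  12.7] q [ 0.109  0.737  1.767 -0.355  0.769  0.648]
turn [-0.0014, 0.0017, -0.0005] shift [-0.0014, 0.0004, -0.0005] deg 0.1 mm 2.0
```

arm_command(targets=[[[0,0,0],[0,0,0],255],[[0,0,0],[0,0,0],255],[[0,0,0],[0,0,0],255],[[0,0,0],[0,0,0],255],[[0,0,0],[0,0,0],255],[[0,0,0],[0,0,0],255],[[0,0,0],[0,0,0],255],[[0,0,0],[0,0,0],255]])

```text
t: 4.3
eef_pos: [575.0, 64.5, 13.3]
tcp_rot: [3.142, 0.264, 1.307]
ft_force: [-0.4, 0.6, 2.2]
opening: 0.522
```

```bash
python3 pg.py 0; python3 - <<'E'
from h import *
go([576,67,220],-15.2,-15)
E
```

```text
t 4.3 tcp [575.   64.5  13.3] q [ 0.112  0.736  1.766 -0.356  0.77   0.649]
turn [0.0004, 0.0019, 0.0011] shift [-0.0026, 0.0004, 0.0004] deg 0.1 mm 3.0
t 4.3 tcp [575.   64.5  13.3] q [ 0.112  0.736  1.766 -0.356  0.77   0.649]
turn [0.0004, 0.0019, 0.0011] shift [-0.0512, 0.0003, -0.1812] deg 0.1 mm 188.0
```

Gripped, opening 49.6 mm. Lifting straight up.

arm_command(targets=[[[0,0,0],[-0.005,0,-0.019],255],[[0,0,0],[-0.014,0,-0.05],255],[[0,0,0],[-0.024,0,-0.085],255],[[0,0,0],[-0.034,0,-0.12],255],[[0,0,0],[-0.044,0,-0.155],255],[[0,0,0],[-0.051,0,-0.181],255],[[0,0,0],[-0.051,0,-0.181],255]])

```text
t: 5.0
eef_pos: [575.5, 62.6, 204.6]
tcp_rot: [3.136, 0.262, 1.305]
ft_force: [0.3, 0.3, -2.7]
opening: 0.52
```

```bash
python3 - <<'E'
from h import *
go([590,60,260],-15.2,75)
im,d,c=grab('scene'); cv2.imwrite('pics/scene2.png',im)
E
```

```text
t 5.0 tcp [575.5  62.6 204.6] q [ 0.108  0.484  1.628 -0.271  1.136  0.501]
turn [0.0045, 1.5706, 0.004] shift [0.0059, 0.0149, -0.0538] deg 90.0 mm 56.0
```

View pics/scene2.png

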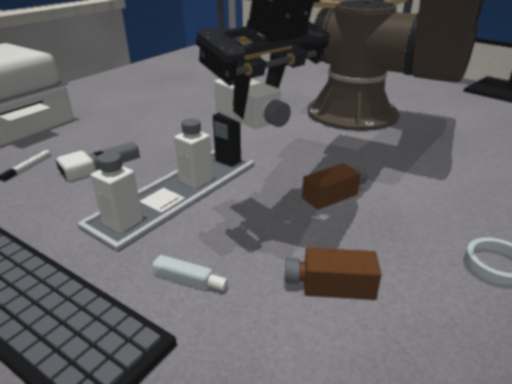

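It is held level with the cap outward, at about (250,105) in the image. Now turning it upright while carrying it high over the place.

```bash
python3 - <<'E'
from h import *
go([620.7,-121,275],-2.6,75)
E
```

```text
t 5.05 tcp [574.7  62.5 202.2] q [ 0.108  0.487  1.631 -0.271  1.134  0.502]
turn [0.1236, 1.5651, -0.2093] shift [-0.1597, 0.0885, -0.0271] deg 90.7 mm 185.0
```

arm_command(targets=[[[0.012,0.16,-0.021],[-0.016,0.004,-0.03],255],[[0.024,0.3,-0.04],[-0.04,0.01,-0.06],255],[[0.036,0.44,-0.06],[-0.055,0.02,-0.06],255],[[0.048,0.58,-0.08],[-0.07,0.03,-0.06],255],[[0.06,0.72,-0.1],[-0.09,0.04,-0.055],255],[[0.072,0.86,-0.12],[-0.11,0.05,-0.05],255],[[0.084,1.0,-0.14],[-0.125,0.06,-0.045],255],[[0.095,1.14,-0.155],[-0.135,0.07,-0.04],255]])

```text
t: 5.85
eef_pos: [610.6, -73.5, 273.6]
tcp_rot: [-3.075, -0.887, 1.42]
ft_force: [0.4, 0.2, -3.1]
opening: 0.524
```

```bash
python3 - <<'E'
from h import *
go([620.7,-121,275],-2.6,75)
E
```

```text
t 5.85 tcp [610.6 -73.5 273.6] q [-0.544  0.582  1.509  0.76   1.568 -0.638]
turn [0.029, 0.4194, -0.0622] shift [-0.0199, 0.0139, -0.0198] deg 24.3 mm 31.0
```

arm_command(targets=[[[0.01,0.14,-0.02],[-0.007,0.005,-0.007],255],[[0.02,0.28,-0.04],[-0.014,0.01,-0.014],255],[[0.029,0.419,-0.062],[-0.02,0.014,-0.02],255],[[0.029,0.419,-0.062],[-0.02,0.014,-0.02],255],[[0.029,0.419,-0.062],[-0.02,0.014,-0.02],255]])

```text
t: 6.35
eef_pos: [621.7, -101.1, 269.5]
tcp_rot: [-3.127, -1.301, 1.512]
ft_force: [1.2, 0.6, -2.1]
opening: 0.525
```

```bash
python3 - <<'E'
from h import *
go([620.7,-121,275],-2.6,75)
for n in('scene','top'):
  im,d,c=grab(n); cv2.imwrite(f'pics/{n}3.png',im)
E
```

```text
t 6.35 tcp [ 621.7 -101.1  269.5] q [-0.629  0.759  1.454  0.985  1.842 -0.802]
turn [-0.002, 0.0076, -0.0035] shift [0.0001, -0.0001, -0.0017] deg 0.5 mm 2.0
```

View pics/scene3.png

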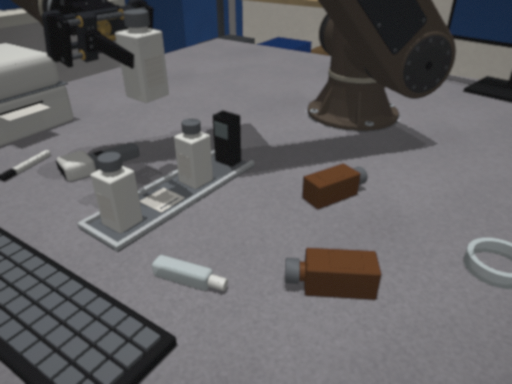

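View pics/top3.png

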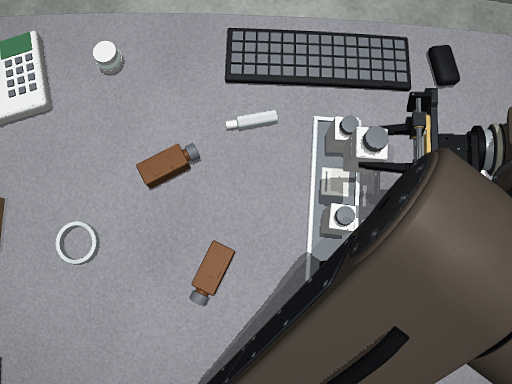

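Top picture: the bottle is held upright, cap at (375,138), and A's and B's caps are still at (345,215) and (349,126). Measuring its pose before lowering.

```bash
python3 - <<'E'
from h import *
im,d,c=load('top')
v,u=np.mgrid[118:168,350:400]; uv=np.c_[u.ravel(),v.ravel()];Q=dep(uv,d,c); 
near=(abs(Q[:,0]-621)<70)&(abs(Q[:,1]+114)<60)
print(np.histogram(Q[near,2],bins=np.arange(180,380,10)))
k=Q[near&(Q[:,2]>318)&(Q[:,2]<350)]; r=cv2.minEnclosingCircle(k[:,:2].astype(np.float32)); print('cap',r,np.median(k[:,2]))
near&=im[uv[:,1],uv[:,0]].min(1)>130
k=Q[near&(Q[:,2]>290)&(Q[:,2]<320)]; print('sh',cv2.minAreaRect(k[:,:2].astype(np.float32)),np.median(k[:,2]))
A=np.c_[k[:,:2]-k[:,:2].mean(0),np.ones(len(k))]; print('slope x,y',np.linalg.lstsq(A,k[:,2],rcond=None)[0])
im,d,c=load('scene'); 
m=(im.min(2)>120).astype(np.uint8);n,l,st,ce=cv2.connectedComponentsWithStats(m);
v,u=np.mgrid[0:110,110:175];uv=np.c_[u.ravel(),v.ravel()];Q=dep(uv,d,c)
k=Q[(abs(Q[:,0]-621)<60)&(Q[:,1]>-125)&(Q[:,1]<-60)&(Q[:,2]>190)]
print('lowest',np.percentile(k[:,2],[0,1,2,5]))
# vertical slant on far faces: fit lines of extreme y by z band
for z0 in range(205,310,20):
    b=k[(k[:,2]>z0)&(k[:,2]<z0+20)]
    if len(b)>20: print(z0,len(b),b[:,0].max().round(1),b[:,1].max().round(1),np.percentile(b[:,1],90).round(1),np.percentile(b[:,0],90).round(1))
E
```

```text
(array([  0,   0,   0,   0,   0,   0,   8,  16,  39,  82, 168, 328, 548,
        30,  51, 469,   0,   0,   0]), array([180, 190, 200, 210, 220, 230, 240, 250, 260, 270, 280, 290, 300,
       310, 320, 330, 340, 350, 360, 370]))
cap ((621.8085327148438, -111.38001251220703), 18.628971099853516) 335.95350605735416
sh ((621.8970947265625, -111.89836883544922), (49.64749526977539, 50.60281753540039), 87.93645477294922) 307.82793078001623
slope x,y [-5.65691744e-03 -1.12780976e-02  3.07748632e+02]
lowest [205.69418213 208.10344228 209.2593677  213.66906491]
205 436 647.7 -86.1 -87.9 646.4
225 495 647.9 -85.9 -87.4 646.5
245 513 654.3 -85.3 -87.3 647.4
265 625 655.0 -85.1 -87.2 652.9
285 686 654.8 -84.9 -87.0 646.9
305 329 641.5 -91.5 -95.3 639.1
```

It is upright within 1° and centred at (621.8, -111.6), so it needs −1 and −2.8 mm. Its base is at about z = 207. Lowering to just above the floor.

```bash
python3 - <<'E'
from h import *
go([620,-122.2,76],-2.6,75)
E
```

```text
t 6.45 tcp [ 621.7 -100.3  271.9] q [-0.628  0.755  1.454  0.986  1.842 -0.802]
turn [-0.0024, 0.0091, 0.0007] shift [-0.1945, -0.0008, 0.0502] deg 0.5 mm 201.0
```

arm_command(targets=[[[-0.001,0.002,0],[-0.025,0,0.0065],255],[[-0.002,0.005,0],[-0.055,0,0.0142],255],[[-0.002,0.007,0],[-0.085,0,0.022],255],[[-0.002,0.009,0],[-0.115,-0.001,0.0297],255],[[-0.002,0.009,0],[-0.145,-0.001,0.0375],255],[[-0.002,0.009,0],[-0.17,-0.001,0.044],255],[[-0.002,0.009,0],[-0.185,-0.001,0.0477],255],[[-0.002,0.009,0],[-0.19,-0.001,0.049],255]])

```text
t: 7.25
eef_pos: [620.7, -103.4, 75.2]
tcp_rot: [3.14, -1.311, 1.528]
ft_force: [0.3, -0.2, -2.0]
opening: 0.526
```

arm_command(targets=[[[0,0,0],[0,0,0],255]])

```text
t: 7.35
eef_pos: [620.9, -103.8, 76.1]
tcp_rot: [3.136, -1.311, 1.531]
ft_force: [-0.6, -0.0, -2.2]
opening: 0.522
```

```bash
python3 - <<'E'
from h import *
go([620,-122.2,72],-2.6,75); print(env.state()['ft_force'])
for n in('scene','top'):
  im,d,c=grab(n); cv2.imwrite(f'pics/{n}4.png',im)
cv2.imwrite('pics/scene4c.png',cv2.resize(load('scene')[0][60:260,50:250],None,fx=3,fy=3,interpolation=cv2.INTER_CUBIC))
im,d,c=load('top')
v,u=np.mgrid[155:215,320:380]; Q=dep(np.c_[u.ravel(),v.ravel()],d,c)
near=(abs(Q[:,0]-621)<40)&(abs(Q[:,1]+114)<40)
k=Q[near&(Q[:,2]>122)&(Q[:,2]<150)]; print(cv2.minEnclosingCircle(k[:,:2].astype(np.float32)),np.median(k[:,2]))
go([620,-122.2,72],-2.6,75)
E
```

```text
t 7.35 tcp [ 620.9 -103.8   76.1] q [-0.634  1.021  1.491  0.941  1.68  -1.057]
turn [-0.0003, -0.002, 0.0015] shift [-0.0087, -0.0001, 0.0022] deg 0.1 mm 9.0
[-0.622238   -0.01869865 -2.22566295]
((619.9789428710938, -114.83358001708984), 17.8587589263916) 141.2418698068725
t 7.45 tcp [ 621.1 -104.1   76.9] q [-0.635  1.02   1.49   0.941  1.68  -1.057]
turn [0.0002, -0.0017, 0.0026] shift [-0.0094, -0.0003, 0.0027] deg 0.2 mm 10.0
```

View pics/scene4c.png

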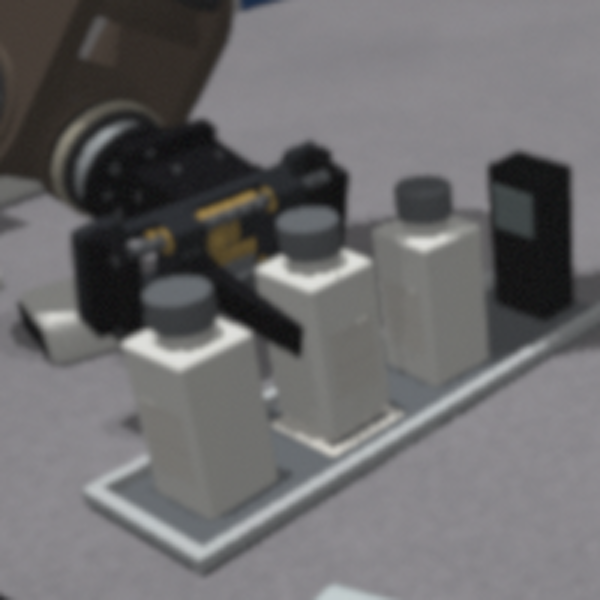

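The bottle hovers over the slip, upright, centred at (620.0, -114.8). Its cap is 8.4 mm above the standers' caps, so the remaining drop is 8.4 mm.

arm_command(targets=[[[0,0,0],[-0.003,0,0.0008],255],[[0,0,0],[-0.006,0,0.0016],255],[[0,0,0],[-0.007,0,0.0019],255],[[0,0,0],[-0.007,0,0.0019],255],[[0,0,0],[-0.007,0,0.0019],255]])

```text
t: 7.95
eef_pos: [620.7, -104.0, 68.3]
tcp_rot: [3.138, -1.312, 1.529]
ft_force: [-0.9, -0.3, -1.8]
opening: 0.524
```

arm_command(targets=[[[0,0,0],[-0.001,0,0.0003],255],[[0,0,0],[-0.001,0,0.0003],255],[[0,0,0],[-0.001,0,0.0003],255]])

```text
t: 8.25
eef_pos: [620.7, -104.0, 68.0]
tcp_rot: [3.136, -1.313, 1.531]
ft_force: [-1.7, -0.8, 6.3]
opening: 0.524
```

Touchdown: the vertical force rose by about 8 N. Releasing with a partial opening of about 66 mm.

arm_command(targets=[[[0,0,0],[0,0,0],110],[[0,0,0],[0,0,0],95],[[0,0,0],[0,0,0],80],[[0,0,0],[0,0,0],80],[[0,0,0],[0,0,0],80],[[0,0,0],[0,0,0],80]])

```text
t: 8.85
eef_pos: [620.7, -103.9, 67.2]
tcp_rot: [3.138, -1.312, 1.529]
ft_force: [0.0, 0.2, 0.3]
opening: 0.686
```

```bash
cat > chk.py <<'E'
from h import *
import sys
k=sys.argv[1]
for n in('scene','top'):
  im,d,c=grab(n); cv2.imwrite(f'pics/{n}{k}.png',im)
cv2.imwrite(f'pics/scene{k}c.png',cv2.resize(load('scene')[0][60:260,50:250],None,fx=3,fy=3,interpolation=cv2.INTER_CUBIC))
im,d,c=load('top')
v,u=np.mgrid[100:240,310:380]; Q=dep(np.c_[u.ravel(),v.ravel()],d,c)
for nm,x,y in(('A',532,-108.5),('T',621,-114.4),('B',711,-119.6)):
    near=(abs(Q[:,0]-x)<35)&(abs(Q[:,1]-y)<35)
    t=Q[near&(Q[:,2]>125)&(Q[:,2]<145)]; s=Q[near&(Q[:,2]>96)&(Q[:,2]<110)]
    print(nm,cv2.minEnclosingCircle(t[:,:2].astype(np.float32)),np.median(t[:,2]),'sh',cv2.minAreaRect(s[:,:2].astype(np.float32)))
s=env.state();print(s['t'],s['eef_pos'],s['ft_force'],s['opening'])
E
python3 chk.py 5
```

```text
A ((532.0604858398438, -107.93994140625), 17.544614791870117) 132.7869752675731 sh ((532.1072998046875, -107.37661743164062), (49.329227447509766, 50.51066207885742), 84.11125183105469)
T ((619.7178955078125, -114.7942123413086), 18.007827758789062) 132.64147468140948 sh ((620.0673217773438, -114.25291442871094), (50.79098892211914, 49.10083770751953), 88.18502807617188)
B ((710.2063598632812, -120.34249877929688), 18.937410354614258) 132.49254266942285 sh ((710.274658203125, -119.81536102294922), (51.98113250732422, 51.28974914550781), 89.53627014160156)
8.95 [ 620.70253944 -103.89680993   67.25499496] [-0.3369949  -0.3262694   0.53122549] 0.6855723857172947
```

View pics/scene5c.png

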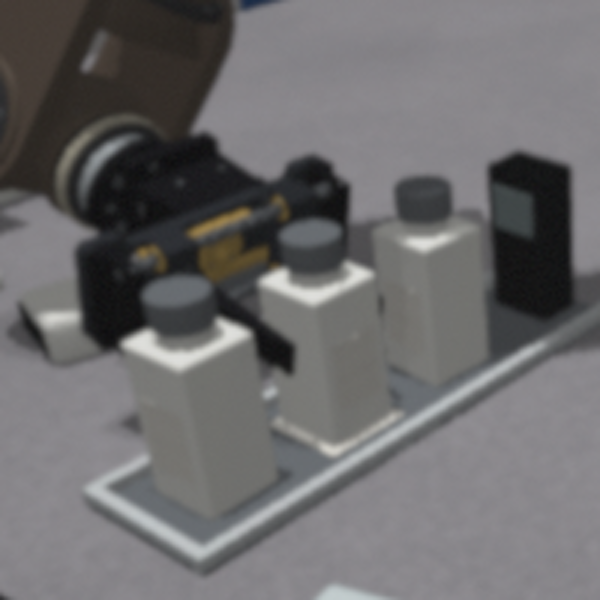

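The bottle stands on the slip with its cap at the standers' height, and the fingers are clear. Backing out along the tool axis, then up.

arm_command(targets=[[[0,0,0],[0,0,-0.015],80],[[0,0,0],[0,0,-0.035],80],[[0,0,0],[0,0,-0.06],80],[[0,0,0],[0,0,-0.085],80],[[0,0,0],[0.02,0,-0.11],80],[[0,0,0],[0.06,0,-0.13],80],[[0,0,0],[0.1,0,-0.14],80],[[0,0,0],[0.1,0,-0.14],80]])

```text
t: 9.75
eef_pos: [616.0, -216.3, 205.5]
tcp_rot: [3.11, -1.306, 1.554]
ft_force: [0.2, 0.0, 0.8]
opening: 0.689
```

```bash
python3 chk.py 6
```

```text
A ((531.6461791992188, -108.48969268798828), 18.26058006286621) 132.91995579094043 sh ((531.9436645507812, -108.51353454589844), (51.84550094604492, 50.7192497253418), 84.29022216796875)
T ((620.5851440429688, -114.9985122680664), 18.281831741333008) 132.62113025109102 sh ((620.2088623046875, -114.23211669921875), (51.308780670166016, 49.302162170410156), 88.39598083496094)
B ((710.821533203125, -119.97025299072266), 18.604459762573242) 132.36211390697275 sh ((710.8247680664062, -120.0201644897461), (52.60520935058594, 52.4388427734375), 88.3078842163086)
9.85 [ 615.33762888 -215.04953143  200.85413986] [ 0.5817876   1.00826597 -0.71372976] 0.6867529631536193
```

View pics/scene6.png

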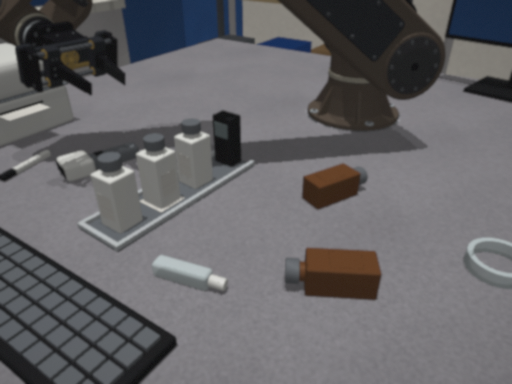

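The scene picture shows all three bottles upright in the lane, caps at (110,160), (154,142) and (190,127), and the gripper well clear. Handing in.

```bash
python3 -c "
from h import *
print(env.job_done())"
```

```text
the job is handed in; nothing more can be done
None
```

The tipped bottle now stands upright, cap up, on the paper slip between A and B, released with the gripper well clear. I handed the job in at about 9.9 s of the 42 s allowed.

I gripped it across its sides, lifted it and turned it 90° over the lane. I then lowered it until I felt contact at about 8 N, opened the fingers partway and backed out on the right side of the lane.

- **Placed bottle:** the last check put it at (620.4, −114.6), against the slip's (620.9, −114.4). Its cap top was at 132.6 mm, matching the standers at 132.9 and 132.4 mm.
- **Standers A and B:** neither had moved by more than the measuring noise of about 0.5 mm.
- **Disagreements:** the top and wrist cameras differed by 2.3 mm on where the tipped bottle lay. The arm's position readings varied by 2 to 5 mm just after some moves. Neither affected the result, and no check failed.

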